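# Fit the divider and fill a two-praline gift box

## Task

Slide the tall divider straight up out of the slotted rack, carry it over and stand it fully home in the slot across the middle of the open gift box. Then put the square praline and the round praline flat into the box's two pockets, one in each, either way round. Lower the divider and the chocolates into place rather than dropping them, and leave the short dividers, the finger bars, the jar and the spatula where they are.

Things in the scene. Friction and masses are not known exactly. Their poses are not given: they have to be found in the camera images.
- rack: Fixed grey metal rack, 166 x 124 x 73 mm (x, y, z); origin: centre of the underside. Base 8 mm thick. End walls (inner faces at y = +-52) carry pairs of upright ribs up to z = 73 mm, forming 3 slots, 10 mm wide, at x = -50, 0, +50 mm. They guide the outer 10 mm of both side edges of each divider, whose middle (|y| < 42) is free. Dividers are wide along y, faces look along x.
- tall_divider: Tall white plastic divider: plate 100 wide (y) x 75 high (z) x 6 thick (x) mm, about 60 g, with a grip bar 10 thick x 60 long x 14 high mm centred along its top edge, flush with the top. Same both ways round. Stands upright in any one of the rack's slots; the only one whose top rises above the rack's walls (by 10 mm). Origin: middle of the bottom edge.
- gift_box: Fixed open cardboard gift box, 132 x 112 x 44 mm (x, y, z), walls and floor 4 mm; origin: centre of the underside. Divider slot across its middle (x = 0, along y): between rim-high rib pairs, 10 mm wide, 104 mm long. On each side an insert, top at z = 10 mm, with a 42 x 42 mm pocket, 6 mm deep, at x = -33 / +33 mm, y = 0.
- slot (a point): Centre of the slot's floor in the gift box, 4 mm above the box's underside; axes as the box. The origin of the seated divider lies here, its width along y.
- pocket0 (a point): Centre of the floor of the pocket at x = -33 mm in the gift box (4 mm above the box's underside); axes as the box.
- pocket1 (a point): Centre of the floor of the pocket at x = +33 mm in the gift box (4 mm above the box's underside); axes as the box.
- square_praline: Square chocolate, 32 x 32 mm, 24 mm high plus a 2 mm ridge on top, 30 g, lying on the parchment. Origin: centre of the underside, sides along x and y, z up.
- round_praline: Round chocolate, 32 mm across, 26 mm high (sides straight up to 20 mm, then tapering), 25 g, lying on the parchment. Origin: centre of the underside, z up.
- short_divider_a: Short white plastic divider, 100 wide x 50 high x 6 thick mm, with a grip bar 10 thick x 30 long x 14 high mm centred on its top edge; stands in another slot of the rack and must stay there. Origin: middle of the bottom edge, y along its width, z up. A bystander.
- short_divider_b: Short white plastic divider, 100 wide x 50 high x 6 thick mm, with a grip bar 10 thick x 30 long x 14 high mm centred on its top edge; stands in another slot of the rack and must stay there. Origin: middle of the bottom edge, y along its width, z up. A bystander.
- bar_a: Chocolate finger bar, 22 x 60 x 18 mm, lying on the parchment; a bystander that stays where it is. Origin: centre of the underside, 60 mm length along y.
- bar_b: Chocolate finger bar, 22 x 60 x 18 mm, lying on the parchment; a bystander that stays where it is. Origin: centre of the underside, 60 mm length along y.
- salt_jar: Glass jar, 60 mm across, 85 mm high, upright; a bystander. Origin: centre of the underside.
- spatula: Spatula, 200 mm long, lying on the table beyond the parchment; a bystander. Origin: about its middle, on the underside, length along x.

How it is judged:
On the way, in this order (a step that is already met when the one before it is completed fails the run):
1. the tall divider has been slid up clear of the rack's guides, still upright (z of tall_divider in the frame of rack above 0.075 m and angle between tall_divider's own z axis and vertical below 0.7 rad), for 0.05 s.
2. the tall divider stands fully home in the gift box's slot (x of tall_divider in the frame of slot between -0.006 and 0.006 m and y of tall_divider in the frame of slot between -0.007 and 0.007 m and z of tall_divider in the frame of slot between -0.003 and 0.003 m and angle between tall_divider's own z axis and vertical below 0.15 rad and angle between the y axis of tall_divider and the y axis of gift_box, either way round below 0.1 rad), for 0.2 s.
3. with the divider in, a first praline lies in a pocket (((horizontal distance between square_praline and pocket0 below 0.009 m and z of square_praline in the frame of pocket0 between -0.003 and 0.003 m and angle between square_praline's own z axis and vertical below 0.12 rad) or (horizontal distance between square_praline and pocket1 below 0.009 m and z of square_praline in the frame of pocket1 between -0.003 and 0.003 m and angle between square_praline's own z axis and vertical below 0.12 rad) or (horizontal distance between round_praline and pocket0 below 0.009 m and z of round_praline in the frame of pocket0 between -0.003 and 0.003 m and angle between round_praline's own z axis and vertical below 0.12 rad) or (horizontal distance between round_praline and pocket1 below 0.009 m and z of round_praline in the frame of pocket1 between -0.003 and 0.003 m and angle between round_praline's own z axis and vertical below 0.12 rad))), for 0.2 s.
At the end, for the whole second after the job is handed in: Tall divider in the slot (within 6 mm in x, 7 mm in y, 3 mm in height; tilt < 0.15 rad, along the slot to 0.1 rad); one praline in each pocket, either way round (within 9 mm of its centre, 3 mm of its floor, tilt < 0.12 rad); all at rest (< 0.02 m/s) (all of step 2 and (((horizontal distance between square_praline and pocket0 below 0.009 m and z of square_praline in the frame of pocket0 between -0.003 and 0.003 m and angle between square_praline's own z axis and vertical below 0.12 rad) and (horizontal distance between round_praline and pocket1 below 0.009 m and z of round_praline in the frame of pocket1 between -0.003 and 0.003 m and angle between round_praline's own z axis and vertical below 0.12 rad)) or ((horizontal distance between square_praline and pocket1 below 0.009 m and z of square_praline in the frame of pocket1 between -0.003 and 0.003 m and angle between square_praline's own z axis and vertical below 0.12 rad) and (horizontal distance between round_praline and pocket0 below 0.009 m and z of round_praline in the frame of pocket0 between -0.003 and 0.003 m and angle between round_praline's own z axis and vertical below 0.12 rad))) and linear speed of each of square_praline, round_praline, tall_divider below 0.02 m/s); the robot touches nothing.
It fails at once if the tall divider is let go with its underside more than 60 mm above the table (height (world z) of tall_divider above 0.06 m and contact force between tall_divider and anything else below 0.001 N).
It fails at once if the square praline is let go with its underside more than 60 mm above the table (height (world z) of square_praline above 0.06 m and contact force between square_praline and anything else below 0.001 N).
It fails at once if the round praline is let go with its underside more than 60 mm above the table (height (world z) of round_praline above 0.06 m and contact force between round_praline and anything else below 0.001 N).
It fails at once if a short divider, a finger bar, the jar or the spatula is moved more than 20 mm (distance of any of short_divider_a, short_divider_b, bar_a, bar_b, salt_jar, spatula from where it was at the start of the episode above 0.02 m).
It also fails if it takes over 72 s, if anything falls off the work surface, if the arm or the gripper's body presses on something with over 40 N, if the wrist force passes 120 N, or if a joint passes its speed limit or range.

## Robot

A 7-joint arm with a two-finger parallel gripper is mounted at the origin on the work surface. World frame = base frame: x ahead of the robot, y to its left, z up, the work surface at z = 0. Lengths are in m, angles in rad, forces in N, time in s.
With the tool pointing down it reaches from about 0.425 to 0.825 m from the base axis. Payload 3.6 kg.
Tool frame: the origin (TCP) lies where the fingers leave the gripper's body, on its centre line; the fingertips stand 73 mm ahead of it and the grasp point (between the pads) lies 54 mm ahead of it; z points along the fingers, y is the line along which they close (so a half turn about z gives the same grasp; the last joint's range is limited). The gripper opens to 85 mm and grips with 20 to 120 N. Pads are 22 mm wide; open, the fingers measure 114 mm over their backs; the gripper's body (76 mm by 85 mm) begins 54 mm behind the grasp point. The pads swing forward as they close: fully open they stand 13 mm farther back than shut.
Start: joints at [-1.222, 0.615, -0.013, 1.423, 0.008, 1.103, -0.04], TCP at [0.239, 0.605, 0.304] pointing down, gripper open.
Joint ranges: [-3.12, 3.12], [-0.3, 2.06], [-1.34, 1.32], [0.26, 2.42], [-1.36, 4.5], [0.01, 1.98], [-2.84, 2.84]. Speed limits (rad/s): [2.79, 2.79, 3.14, 3.14, 3.14, 3.14, 3.14].

## Interface

Orientations are given as a unit quaternion [x, y, z, w].
In Python, from station import arm, snapshot, camera_info, ticket gives the robot as it stands. Calls block until the motion is done:
- arm.movep(position, orientation): joint-space move of the TCP to a pose.
- arm.line_to(position, velocity=0.15, ori=None): straight line of the TCP; ori=None keeps the orientation; velocity is the mean speed in m/s.
- arm.move_j(angles): joint-space move.
- arm.move_gripper(opening, effort=None): opening from 0.0 (shut) to 1.0 (fully open); effort is the grip in N (None keeps the last); returns when the fingers have stopped.
- arm.pause(seconds).
- arm.ik(position, orientation): joint angles nearest the present ones, or None.
- snapshot(name): name is "scene" or "top"; returns the picture (420x560x3 uint8, blue, green, red); there is no depth.
- camera_info(name): a dict with "fx", "fy", "cx", "cy" (pixels), "R" (3x3) and "t" (3): a world point X has camera coordinates R X + t. Camera axes: x right, y down, z forward; pixel columns grow to the right and rows downward; lengths in m; the calibration is good to about 2 mm. A picture is of the moment at which its call begins. camera_info takes no time and is no camera call.
A pose or a line that the arm cannot do raises arm.MotionError and nothing moves.
- ticket.finish_job(): hands the job in; it is judged then, once.
Readings, each from a call of its own:
- arm.read_time(): time.
- arm.read_joint_positions(): joint angles.
- arm.read_dq(): joint speeds.
- arm.read_effort(): joint torques, N m.
- arm.read_tool_pos(): TCP position.
- arm.read_eef_rot(): TCP orientation.
- arm.read_ft_force(): force on the tool from outside, world axes, zero at the start.
- arm.read_wrist_torque(): the same for the moment, N m.
- arm.read_opening(): opening from 0.0 (shut) to 1.0 (fully open).
- arm.read_finger_force(): force on a finger pad.
Only numpy, scipy, OpenCV 4.12 (cv2) and the standard library are available. Lean on these libraries where they do the work, as an engineer would, in place of code of your own. Each camera call takes 0.05 s, during which the arm holds its last target. There are 200 camera calls.

## Working session

There is one attempt and no reset: what is moved stays moved. The work goes in short steps, each a Python script; the robot and the scene stay as the last script left them, time stands still between calls to the robot, and variables do not carry over. Pictures are saved under pics/ and viewed, at most 10 in all, crops included, and the job is handed in when it is done.

```bash
ls; mkdir -p pics; python3 - <<'E'
from station import *
import cv2
for n in ("scene","top"):
    cv2.imwrite(f"pics/{n}0.png",snapshot(n)); c=camera_info(n); print(n,c)
print(arm.read_time(),arm.read_eef_rot(),arm.read_tool_pos())
E
```

```text
pics
scene {'fx': 516.9600353081734, 'fy': 516.9600353081734, 'cx': 282.4244357745078, 'cy': 211.6817941483596, 'R': array([[-0.50888847,  0.86066726, -0.01686416],
       [ 0.57967073,  0.32812841, -0.74586433],
       [-0.63640739, -0.38933741, -0.66588438]]), 't': array([ 0.29470022, -0.30848822,  1.30168663])}
top {'fx': 397.58511630703237, 'fy': 397.58511630703237, 'cx': 273.2278390290556, 'cy': 206.48641601956479, 'R': array([[-0.00746928, -0.99983994, -0.01625733],
       [-0.98944355,  0.00974265, -0.14459092],
       [ 0.14472617,  0.01500572, -0.98935796]]), 't': array([0.02481296, 0.6121238 , 0.83115163])}
0.1 [ 1.86762280e-01  9.82404413e-01 -1.17562542e-03 -1.94360471e-04] [0.23835207 0.60415524 0.30282544]
```

View pics/scene0.png

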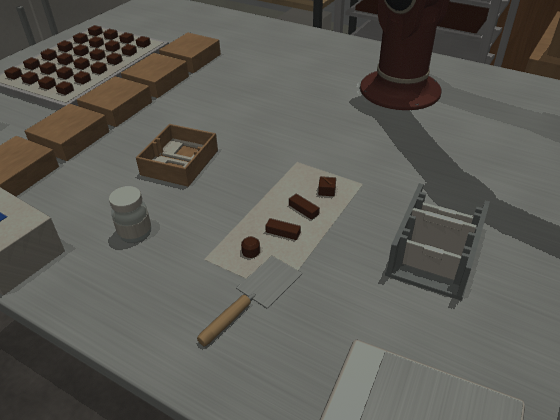

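View pics/top0.png

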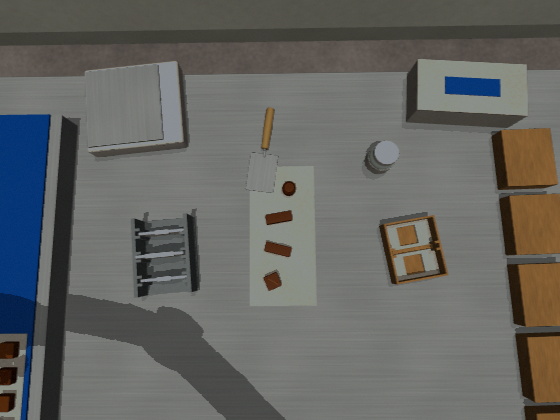

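The scene view shows the rack at about (440,245), the box at (178,155), the square praline at (327,186), the round one at (251,247) and the jar at (130,215). In the top view the rack is at (163,255), the box at (413,250), the square at (272,281) and the round at (289,188). I'll zoom in on the rack and box.

```bash
python3 - <<'E'
import cv2,numpy as np
t=cv2.imread("pics/top0.png");s=cv2.imread("pics/scene0.png")
def g(a): return np.clip(255*(a/255.)**.6,0,255).astype(np.uint8)
def crop(im,x,y,w,h,k): return g(cv2.resize(im[y:y+h,x:x+w],None,fx=k,fy=k,interpolation=cv2.INTER_CUBIC))
a=np.hstack([crop(t,125,200,80,100,4),crop(t,375,205,80,100,4)])
cv2.imwrite("pics/c1.png",np.pad(a,((0,0),(0,0),(0,0))))
b=np.hstack([crop(s,380,178,115,120,4),crop(s,133,115,85,120,4)])
cv2.imwrite("pics/c2.png",b)
E
```

```text
(no output)
```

View pics/c1.png

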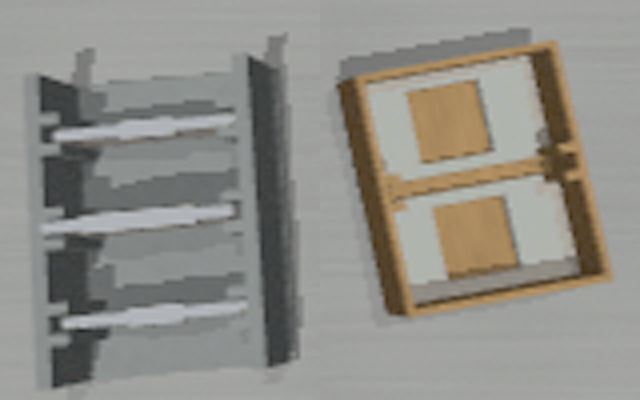

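View pics/c2.png

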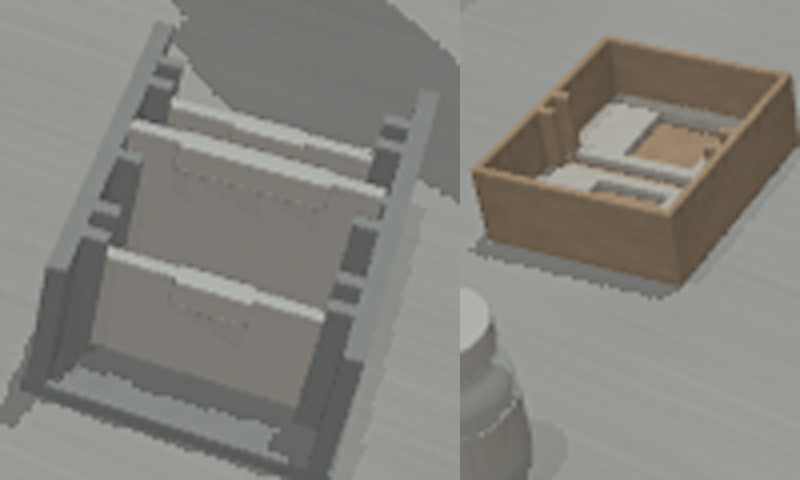

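The middle divider is the tall one, as its bar is long and its top stands above the walls. Its top edge runs (135,257)–(184,253) in the top view and (412,209)–(476,225) in the scene view. Next I'll measure everything using masks.

```bash
cat > h.py <<'E'
import cv2,numpy as np
from station import *
CI={n:camera_info(n) for n in ("scene","top")}
def ray(n,p):
    c=CI[n];d=c["R"].T@np.array([(p[0]-c["cx"])/c["fx"],(p[1]-c["cy"])/c["fy"],1.]);return -c["R"].T@c["t"],d/np.linalg.norm(d)
def plane(n,p,z):
    o,d=ray(n,p);return o+d*(z-o[2])/d[2]
def tri(pt,ps):
    A=np.zeros((3,3));b=np.zeros(3);R=[ray("top",pt),ray("scene",ps)]
    for o,d in R: P=np.eye(3)-np.outer(d,d);A+=P;b+=P@o
    X=np.linalg.solve(A,b);gap=np.linalg.norm(np.cross(X-R[0][0],R[0][1]))*2
    return X,gap
def proj(n,X):
    c=CI[n];q=c["R"]@np.asarray(X)+c["t"];return np.array([c["fx"]*q[0]/q[2]+c["cx"],c["fy"]*q[1]/q[2]+c["cy"]])
def blobs(mask,x,y,w,h,amin=20):
    m=np.zeros_like(mask);m[y:y+h,x:x+w]=mask[y:y+h,x:x+w]
    n,l,s,c=cv2.connectedComponentsWithStats(m)
    return [(s[i,4],c[i],(l==i).astype(np.uint8)) for i in range(1,n) if s[i,4]>=amin]
E
python3 - <<'E'
from h import *
np.set_printoptions(precision=4,suppress=True)
I={n:cv2.imread(f"pics/{n}0.png") for n in ("top","scene")}
H={n:cv2.cvtColor(I[n],cv2.COLOR_BGR2HSV) for n in I}
for n,p in [("top",[(407,236),(384,240),(390,275),(437,235),(400,222),(272,281),(289,188),(283,217),(160,254),(160,230),(130,255),(155,245),(165,180)]),("scene",[(160,165),(195,160),(140,148),(251,247),(327,186),(445,215),(440,235)])]:
    for q in p: print(n,q,H[n][q[1],q[0]])
for n,rs in (("top",[(245,165,75,145)]),("scene",[(200,160,170,120)])):
    h=H[n]; m=((h[...,2]<85)&(h[...,1]>90)&((h[...,0]<15)|(h[...,0]>170))).astype(np.uint8)
    for a,c,l in blobs(m,*rs[0]):
        r=cv2.minAreaRect(cv2.findContours(l,0,1)[0][0]); print(n,"choc",a,c,r)
for n,r in (("top",(375,205,80,90)),("scene",(130,115,95,80))):
    h=H[n]; m=((h[...,1]>70)&(h[...,0]<25)).astype(np.uint8)
    b=max(blobs(m,*r),key=lambda t:t[0]); hull=cv2.convexHull(cv2.findContours(b[2],0,1)[0][0])
    print(n,"box",b[0],cv2.approxPolyDP(hull,1.5,True)[:,0].tolist())
E
```

```text
top (407, 236) [ 16 155 128]
top (384, 240) [ 16 162  41]
top (390, 275) [ 16 153  40]
top (437, 235) [ 16 162 101]
top (400, 222) [ 16 159 127]
top (272, 281) [ 12 180  98]
top (289, 188) [ 12 207  74]
top (283, 217) [ 11 189  77]
top (160, 254) [106  19 149]
top (160, 230) [106  19 149]
top (130, 255) [ 30   6 120]
top (155, 245) [ 83  10 101]
top (165, 180) [ 38   8 122]
scene (160, 165) [ 15 109  61]
scene (195, 160) [ 16 115  51]
scene (140, 148) [ 38  10 106]
scene (251, 247) [ 11 152  52]
scene (327, 186) [  9 153  60]
scene (445, 215) [19 32 64]
scene (440, 235) [19 26 77]
top choc 151 [288.3841 187.9603] ((288.0, 188.0), (14.0, 12.0), 90.0)
top choc 253 [278.4111 217.2253] ((278.3559875488281, 217.2080078125), (9.838700294494629, 26.02783203125), 79.69515228271484)
top choc 256 [277.3633 248.8398] ((277.2941589355469, 248.8235626220703), (25.70877456665039, 9.701424598693848), 14.03624439239502)
top choc 178 [272.1629 280.736 ] ((272.20001220703125, 280.9000244140625), (14.310833930969238, 13.86362075805664), 63.43495178222656)
scene choc 288 [326.5243 186.0764] ((326.6034851074219, 186.25863647460938), (16.02777862548828, 18.186960220336914), 4.763641834259033)
scene choc 408 [303.4069 206.1593] ((303.1910400390625, 205.994384765625), (32.541934967041016, 13.567973136901855), 32.00538635253906)
scene choc 463 [282.4147 228.9158] ((282.26922607421875, 228.84616088867188), (33.942138671875, 14.296045303344727), 15.255120277404785)
scene choc 307 [250.0521 247.0684] ((249.86477661132812, 247.0123291015625), (20.280006408691406, 17.292325973510742), 84.80557250976562)
top box 1398 [[433, 215], [447, 274], [398, 284], [392, 283], [379, 226], [390, 222]]
scene box 2799 [[169, 124], [215, 133], [217, 150], [188, 185], [142, 175], [139, 171], [136, 157]]
```

```bash
cat >> h.py <<'E'
K=4
def up(im,x,y,w,h):
    return cv2.cvtColor(cv2.resize(im[y:y+h,x:x+w],None,fx=K,fy=K,interpolation=cv2.INTER_CUBIC),cv2.COLOR_BGR2HSV).astype(int)
def back(p,x,y): return (np.asarray(p,float)+.5)/K-.5+[x,y]
def big(m):
    n,l,s,c=cv2.connectedComponentsWithStats(m.astype(np.uint8)); i=1+np.argmax(s[1:,4]); return (l==i).astype(np.uint8),c[i],s[i,4]
def cont(l): return max(cv2.findContours(l,0,cv2.CHAIN_APPROX_NONE)[0],key=cv2.contourArea)
E
python3 - <<'E'
from h import *
np.set_printoptions(precision=4,suppress=True)
I={n:cv2.imread(f"pics/{n}0.png") for n in ("top","scene")}
for nm,rt,rs in (("square",(258,268,28,28),(312,170,30,32)),("round",(276,176,28,24),(234,230,34,34))):
    C=[]
    for n,r in (("top",rt),("scene",rs)):
        h=up(I[n],*r); l,c,a=big((h[...,1]>80)&(h[...,2]<120)); C.append(back(c,*r[:2]))
        k=cont(l); 
        if n=="top": rr=cv2.minAreaRect(k); print(nm,"rect px",np.array(rr[1])/K,rr[2],[plane("top",back(q,*r[:2]),.024)[:2] for q in cv2.boxPoints(rr)])
    print(nm,C,"tri",tri(*C),"plane top",plane("top",C[0],.013))
# box rim
r=(370,205,90,90);h=up(I["top"],*r);l,c,a=big((h[...,1]>70)&(h[...,0]<25)&(h[...,2]>68))
hull=cv2.convexHull(cont(l));P=cv2.approxPolyDP(hull,8,True)[:,0];P=back(P,*r[:2]);print("rim top",P.round(1).tolist())
W=np.array([plane("top",p,.044) for p in P]);print(W, np.linalg.norm(np.roll(W,-1,0)-W,axis=1))
print("predicted scene",[proj("scene",w).round(1).tolist() for w in W])
r=(128,112,96,80);h=up(I["scene"],*r);l,c,a=big((h[...,1]>60)&(h[...,0]<25))
Q=back(cv2.approxPolyDP(cv2.convexHull(cont(l)),6,True)[:,0],*r[:2]);print("scene hull",Q.round(1).tolist())
for p,w in zip(P,W):
    q=min(Q,key=lambda q:np.linalg.norm(q-proj("scene",w)));print(p,q,tri(p,q))
# dividers
r=(128,225,70,62);h=up(I["top"],*r);m=((h[...,2]>138)&(h[...,1]<60)).astype(np.uint8)
E_={}
n,l,s,c=cv2.connectedComponentsWithStats(m)
for i in range(1,n):
    if s[i,4]>400:
        rr=cv2.minAreaRect(cont((l==i).astype(np.uint8)));b=cv2.boxPoints(rr);b=b[np.argsort(b[:,0])];e=back([b[:2].mean(0),b[2:].mean(0)],*r[:2])
        print("div",back(c[i],*r[:2]),np.array(rr[1])/K,"ends",e.tolist(),[plane("top",q,.083) for q in e])
r=(400,190,90,80);h=up(I["scene"],*r);m=((h[...,2]>95)&(h[...,1]<60)).astype(np.uint8)
n,l,s,c=cv2.connectedComponentsWithStats(m)
for i in range(1,n):
    if s[i,4]>300:
        k=cont((l==i).astype(np.uint8))[:,0];print("sc",s[i],back(k[k[:,0].argmin()],*r[:2]),back(k[k[:,0].argmax()],*r[:2]))
E
```

```text
square rect px [14.819  15.0112] 66.25050354003906 [array([0.4587, 0.045 ]), array([0.4716, 0.0147]), array([0.4422, 0.0019]), array([0.4294, 0.0321])]
square [array([272.1068, 280.8648]), array([326.5881, 186.0603])] tri (array([0.4501, 0.0234, 0.0128]), np.float64(0.0007467704345917752)) plane top [0.4499 0.0237 0.013 ]
round rect px [14.5 13. ] 90.0 [array([ 0.6741, -0.0003]), array([ 0.6737, -0.0299]), array([ 0.6403, -0.0293]), array([0.6406, 0.0001])]
round [array([288.4563, 188.0282]), array([250.1825, 246.9645])] tri (array([ 0.6598, -0.0155,  0.0118]), np.float64(0.0004630430051710597)) plane top [ 0.6595 -0.0153  0.013 ]
rim top [[433.6, 214.9], [447.6, 274.4], [395.9, 283.6], [383.1, 223.6]]
[[ 0.5905 -0.3306  0.044 ]
 [ 0.4622 -0.3519  0.044 ]
 [ 0.4435 -0.2409  0.044 ]
 [ 0.5723 -0.2199  0.044 ]] [0.13   0.1126 0.1305 0.1122]
predicted scene [[135.7, 157.5], [169.3, 124.1], [216.1, 133.8], [185.4, 169.2]]
scene hull [[169.4, 123.4], [215.1, 132.9], [216.9, 150.6], [187.9, 185.9], [139.1, 173.1], [135.6, 156.6]]
[433.625 214.875] [135.625 156.625] (array([ 0.5903, -0.33  
[... 594 characters left out ...]
 4.2023 47.1884] ends [[135.1435317993164, 256.80578994750977], [182.08563232421875, 251.99121475219727]] [array([0.5038, 0.3068, 0.083 ]), array([0.513 , 0.2091, 0.083 ])]
div [163.3706 278.2549] [ 4.109  45.5251] ends [[140.66085815429688, 280.9387550354004], [185.89151763916016, 275.76953506469727]] [array([0.4544, 0.2933, 0.083 ]), array([0.4642, 0.2   , 0.083 ])]
sc [   0    0   64  139 4672] [399.625 189.625] [415.375 190.375]
sc [  84    0  209  114 3924] [420.625 192.625] [472.625 217.125]
sc [  48   72  258   79 3987] [411.625 208.875] [475.875 225.375]
sc [ 286  133   74  187 7189] [471.125 267.625] [489.375 269.375]
sc [  27  198  218   76 3335] [406.375 240.375] [460.625 256.875]
```

```bash
cat >> h.py <<'E'
from scipy.spatial.transform import Rotation as Rn
def quat(psi,flip=0):
    psi=psi+np.pi*flip;c,s=np.cos(psi),np.sin(psi)   # tool y along (c,s)
    return Rn.from_matrix(np.array([[-s,c,0],[c,s,0],[0,0,-1]])).as_quat()
def best(p,psi):   # choose half turn keeping joint 7 central
    o=[(abs(j[6]),f) for f in (0,1) if (j:=arm.ik(list(p),quat(psi,f).tolist())) is not None]
    print("ik",o); return quat(psi,min(o)[1]).tolist()
E
python3 - <<'E'
from h import *
np.set_printoptions(precision=4,suppress=True)
a=tri((135.1,256.8),(475.9,225.4));b=tri((182.1,252.0),(411.6,208.9));print(a,b)
c=np.array([.5084,.258]);psi=.092
q=best([*c,.25],psi)
arm.move_gripper(.4,40)
arm.movep([*c,.25],q)
print(arm.read_opening(),arm.read_joint_positions(),arm.read_tool_pos(),arm.read_ft_force())
arm.line_to([*c,.129],.08)
print(arm.read_tool_pos(),arm.read_ft_force())
arm.move_gripper(0.0,40)
print(arm.read_opening(),arm.read_finger_force(),arm.read_ft_force(),arm.read_time())
cv2.imwrite("pics/g.png",cv2.resize(snapshot("scene")[150:300,360:520],None,fx=4,fy=4))
E
```

```text
(array([0.5037, 0.3069, 0.0841]), np.float64(0.0007862700721042099)) (array([0.5135, 0.2078, 0.0831]), np.float64(0.0025754690108355433))
ik [(np.float64(0.23878552079868887), 0), (np.float64(2.386559478635156), 1)]
0.39704240118589273 [-0.6813  0.56    0.2656  1.7346 -0.1855  0.871  -0.2387] [0.5077 0.2603 0.25  ] [-0.6079 -0.1394  0.6486]
[0.5087 0.2582 0.1295] [-0.6382 -0.8768  0.8101]
0.10761693997888643 40.77892005443573 [-0.1546  0.5912  2.3255] 4.275
```

View pics/g.png

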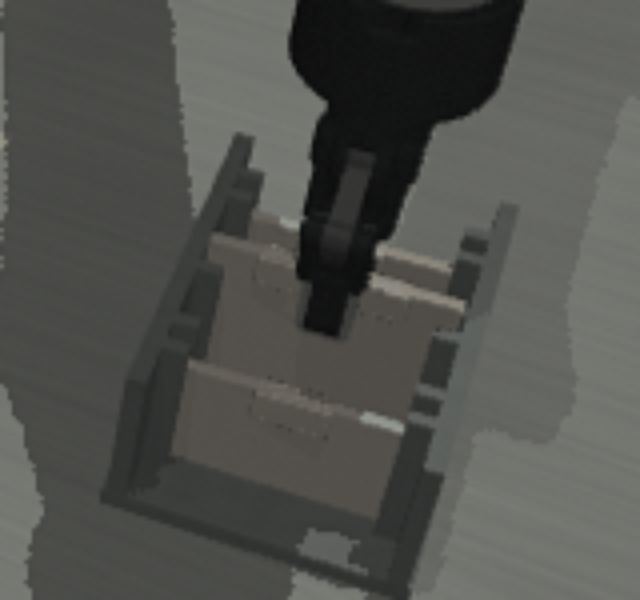

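The fingers hold the tall divider's grip bar centrally, around (325,300) in the crop, with the neighbours untouched. Now I'll lift and carry it.

```bash
python3 - <<'E'
from h import *
np.set_printoptions(precision=4,suppress=True)
p=arm.read_tool_pos()
arm.line_to([p[0],p[1],.25],.06)
print(arm.read_tool_pos(),arm.read_ft_force(),arm.read_opening())
b=[.5171,-.2858]
q=best([*b,.25],.164)
arm.line_to([*b,.25],.15,q)
arm.line_to([*b,.185],.05); arm.pause(.5)
print(arm.read_tool_pos(),Rn.from_quat(arm.read_eef_rot()).as_matrix()[:,1],arm.read_opening(),arm.read_ft_force(),arm.read_time())
t=snapshot("top");s=snapshot("scene");cv2.imwrite("pics/top1.png",t);cv2.imwrite("pics/scene1.png",s)
f=lambda im,x,y,w,h:np.clip(255*(cv2.resize(im[y:y+h,x:x+w],None,fx=4,fy=4,interpolation=cv2.INTER_CUBIC)/255.)**.6,0,255).astype(np.uint8)
cv2.imwrite("pics/c3.png",np.hstack([f(t,360,190,100,110),f(s,125,85,100,110)]))
E
```

```text
[0.5085 0.2581 0.2497] [ 0.4908  0.1254 -0.614 ] 0.10560205868169807
ik [(np.float64(0.8276555488374896), 0), (np.float64(1.79490610826932), 1)]
[ 0.5171 -0.2858  0.185 ] [0.9866 0.1632 0.    ] 0.10642886423194348 [-0.7572 -0.1521 -1.285 ] 12.2167
```

View pics/c3.png

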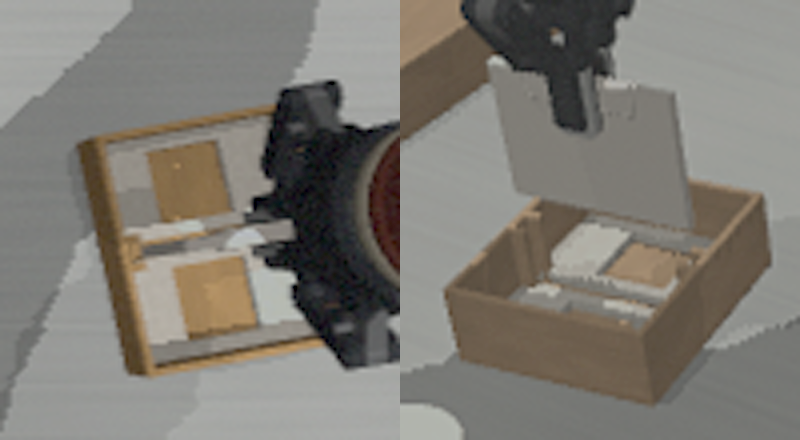

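```bash
python3 - <<'E'
from h import *
np.set_printoptions(precision=4,suppress=True)
bt=.0635; u=np.array([np.cos(.164),np.sin(.164)]);v=np.array([-u[1],u[0]])
c=np.array([.5171,-.2858])
for z in (bt,bt+.075):
    print(z,[proj("scene",[*(c+.003*u+k*.05*v),z]).round(1) for k in (-1,1)])
s=cv2.imread("pics/scene1.png");r=(142,92,64,60);h=up(s,*r)
l,cc,a=big((h[...,1]<45)&(h[...,2]>70)&(h[...,2]<135)) if 0 else big((h[...,1]<50)&(h[...,2]>60))
cv2.imwrite("pics/m.png",np.hstack([l*255,cv2.resize(s[92:152,142:206],None,fx=4,fy=4)[...,2]]))
for q in [(147.5,99.25),(193.75,108.75),(155,132.5),(197.5,141.25)]:
    X=plane("scene",q,bt if q[1]>120 else bt+.075);d=X[:2]-c-.003*u;print(q,d@u,d@v)
E
```

```text
0.0635 [array([153.3, 133.4]), array([196.7, 142.8])]
0.1385 [array([146.2, 100.7]), array([191.7, 109.7])]
(147.5, 99.25) -0.00578188440136663 -0.0507100297965028
(193.75, 108.75) -0.004324860261532514 0.05205784870971908
(155, 132.5) -0.004199161678378921 -0.048522662383610034
(197.5, 141.25) -0.005507494320406378 0.048743911309229546
```

View pics/m.png

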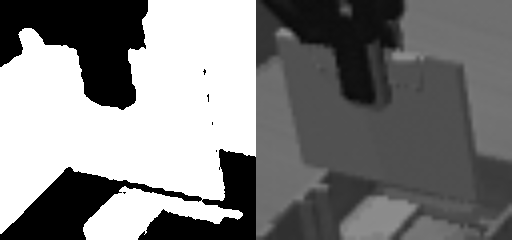

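The picture shows the held divider upright. Its bottom corners are at (155,132) and (197,141), within about 1 mm of centred along the slot. I'll lower it under force watch.

```bash
cat >> h.py <<'E'
def lower(xy,z,zend,step=.003,v=.03,lim=6):
    f0=arm.read_ft_force()[2]
    while z>zend+1e-6:
        z=max(z-step,zend);arm.line_to([*xy,z],v)
        f=arm.read_ft_force()
        if f[2]-f0>lim: print("contact");break
    print("z",arm.read_tool_pos(),"f",f,"t",arm.read_time());return z
E
python3 - <<'E'
from h import *
np.set_printoptions(precision=4,suppress=True)
z=lower([.5171,-.2858],.185,.124)
print(arm.read_wrist_torque(),arm.read_opening())
E
```

```text
contact
z [ 0.5177 -0.2862  0.1254] f [-1.1698  0.0246  7.3153] t 17.5667
[0.1525 0.1957 0.0266] 0.1074590970993087
```

Contact came at TCP z 0.1254, just where the seated height is predicted. Now I'll release, check, and fetch the square praline.

```bash
cat >> h.py <<'E'
C=np.array([.5171,-.2858]);U=np.array([np.cos(.164),np.sin(.164)])
def pick(xy,psi,z=.080):
    q=best([*xy,.2],psi);arm.move_gripper(.62)
    arm.movep([*xy,.2],q);arm.line_to([*xy,z+.03],.12);arm.line_to([*xy,z],.04)
    print("ft",arm.read_ft_force(),arm.read_tool_pos())
    arm.move_gripper(0.,30);print("opening",arm.read_opening(),arm.read_finger_force())
    arm.line_to([*xy,.2],.1);print("opening",arm.read_opening(),arm.read_ft_force(),arm.read_time())
E
python3 - <<'E'
from h import *
np.set_printoptions(precision=4,suppress=True)
arm.move_gripper(.3);p=arm.read_tool_pos();arm.line_to([p[0],p[1],.22],.1)
pick([.4500,.0236],.415+np.pi/2)
t=snapshot("top");s=snapshot("scene");cv2.imwrite("pics/top2.png",t);cv2.imwrite("pics/scene2.png",s)
f=lambda im,x,y,w,h:np.clip(255*(cv2.resize(im[y:y+h,x:x+w],None,fx=4,fy=4,interpolation=cv2.INTER_CUBIC)/255.)**.6,0,255).astype(np.uint8)
cv2.imwrite("pics/c4.png",np.hstack([f(t,370,200,90,110),f(s,125,85,100,110)]))
E
```

```text
ik [(np.float64(1.6751868825339862), 0), (np.float64(0.7052199770713049), 1)]
ft [-0.12   -0.3759  0.1448] [0.4501 0.0235 0.08  ]
opening 0.36617819356675096 30.672098994255066
opening 0.3682463254904045 [-0.0365 -0.9622 -0.6883] 24.175
```

View pics/c4.png

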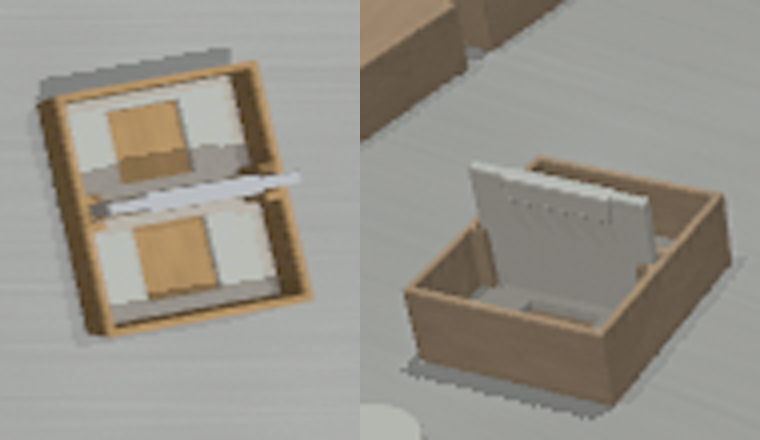

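The divider stands in the slot, with its top edge at about (395,252)–(445,244) in the top image, and the square praline is held. I'll place the square in pocket0 (nearer the robot), then the round one.

```bash
cat >> h.py <<'E'
def place(xy,z=.084):
    q=best([*xy,.2],.164+np.pi/2)
    arm.line_to([*xy,.2],.18,q);arm.line_to([*xy,z+.03],.1)
    lower(xy,z+.03,z+.0005,.003,.03,4)
    arm.move_gripper(.5);p=arm.read_tool_pos();arm.line_to([p[0],p[1],.2],.1)
E
python3 - <<'E'
from h import *
np.set_printoptions(precision=4,suppress=True)
r=(385,235,70,30);h=up(cv2.imread("pics/top2.png"),*r);l,c,a=big((h[...,2]>138)&(h[...,1]<40))
X=plane("top",back(c,*r[:2]),.079)[:2]-C;print("divider off",X@U,X@[-U[1],U[0]],a/16)
print(arm.read_opening());place(C-.0335*U)
print(arm.read_opening(),arm.read_time())
pick([.6597,-.0154],np.pi/2+.4)
t=snapshot("top");s=snapshot("scene");cv2.imwrite("pics/top3.png",t);cv2.imwrite("pics/scene3.png",s)
f=lambda im,x,y,w,h:np.clip(255*(cv2.resize(im[y:y+h,x:x+w],None,fx=4,fy=4,interpolation=cv2.INTER_CUBIC)/255.)**.6,0,255).astype(np.uint8)
cv2.imwrite("pics/c5.png",np.hstack([f(t,370,200,90,110),f(s,125,85,100,110)]))
E
```

```text
divider off -0.01164406040505549 0.004361638889939177 460.5625
0.36658534316193936
ik [(np.float64(2.018103509035483), 0), (np.float64(0.38757264320251544), 1)]
z [ 0.4841 -0.2913  0.0845] f [ 0.4062 -0.7803  0.3357] t 29.6917
0.501553110925795 31.275
ik [(np.float64(1.3369180438568649), 0), (np.float64(0.7465878291190262), 1)]
ft [-0.3624  0.3331 -0.2748] [ 0.6599 -0.0155  0.0802]
opening 0.352443514126143 29.882482319371775
opening 0.3548008882434456 [ 0.305  -0.5471 -0.3149] 36.2583
```

View pics/c5.png

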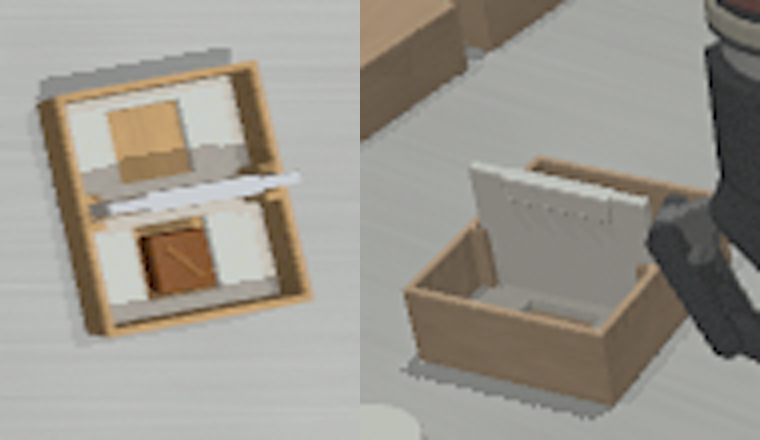

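The square praline lies in the lower pocket, at about (414,264) in the top image, and the round one is held. I'll place it in pocket1.

```bash
python3 - <<'E'
from h import *
np.set_printoptions(precision=4,suppress=True)
place(C+.0335*U)
arm.move_gripper(.62)
arm.movep([.5,.1,.3],quat(.164+np.pi/2,1).tolist()); arm.pause(.3)
print(arm.read_time())
t=snapshot("top");s=snapshot("scene")
f=lambda im,x,y,w,h:np.clip(255*(cv2.resize(im[y:y+h,x:x+w],None,fx=4,fy=4,interpolation=cv2.INTER_CUBIC)/255.)**.6,0,255).astype(np.uint8)
cv2.imwrite("pics/c6.png",np.hstack([f(t,370,200,90,110),f(s,125,85,100,110)]))
V=np.array([-U[1],U[0]])
for nm,r in (("sq",(400,252,28,26)),("rd",(396,220,26,24))):
    h=up(t,*r);l,c,a=big((h[...,1]>80)&(h[...,2]<105)&(h[...,0]<15));X=plane("top",back(c,*r[:2]),.022)[:2]-C;print(nm,a/16,X@U,X@V)
for e in ((103,208),(300,176)):
    X=plane("top",back(e,370,200),.079)[:2]-C;print("div end",X@U,X@V)
E
```

```text
ik [(np.float64(2.0097431371381296), 0), (np.float64(0.48537089543197065), 1)]
z [ 0.5503 -0.2805  0.0846] f [ 0.6754 -0.5118  0.9033] t 41.6083
45.2333
sq 264.4375 -0.034407575444601615 0.002847571946729354
rd 193.875 0.032846067586218546 0.0029171477647816236
div end 0.001905779175387372 0.052926234156993754
div end 0.0006369705588756824 -0.05069605161512706
```

View pics/c6.png

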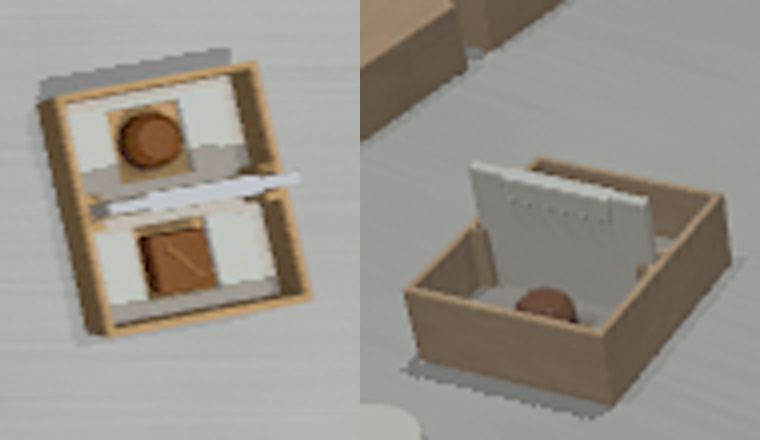

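The round praline at (407,234) and the square at (414,264) lie in their pockets, within about 3 mm of centre. The divider is seated and the arm is clear, so I'm handing in.

```bash
python3 -c "
from station import ticket
print(ticket.finish_job())"
```

```text
the job is handed in; nothing more can be done
None
```

The job is handed in: the last pictures show the tall divider home in the box's slot, the square praline in pocket0 and the round one in pocket1, with about 45 s of the 72 s used; no verdict came back.

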